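# Open the push-and-turn safety cap

## Robot

A 7-joint arm with a two-finger parallel gripper is mounted at the origin on a cart in front of the work surface, level with it; the furniture and walls round the work are solid. World frame = base frame: x ahead of the robot, y to its left, z up, the work surface at z = 0. Lengths are in mm, angles in rad, forces in N, time in s.
With the tool pointing down it reaches from about 400 to 925 mm from the base axis. Payload 5.6 kg.
Tool frame: the origin (TCP) lies at the centre of the arm's flange, where the gripper is bolted on; the fingertips stand 173 mm ahead of it and the grasp point (between the pads) lies 155 mm ahead of it; z points along the fingers, y is the line along which they close (so a half turn about z gives the same grasp; the last joint's range is limited). The gripper opens to 85 mm and grips with 20 to 120 N. Pads are 22 mm wide; open, the fingers measure 114 mm over their backs; the gripper's body (76 mm by 85 mm) begins 54 mm behind the grasp point. The pads swing forward as they close: fully open they stand 13 mm farther back than shut.
Start: joints at [1.195, 0.468, -0.012, 1.603, 0.006, 1.071, -0.056], TCP at [212.313, -614.349, 404.69] pointing down, gripper open.
Joint ranges: [-2.53, 2.53], [-0.31, 2.02], [-1.57, 1.55], [0.28, 2.44], [-1.29, 4.43], [0.15, 1.84], [-2.92, 2.92]. Speed limits (rad/s): [2.57, 2.57, 3.14, 3.14, 3.14, 3.14, 3.14].

## Interface

Orientations are given as a unit quaternion [x, y, z, w].
In Python, from rig import telemetry, eyes, manip gives the robot as it stands.
- The arm moves only by the tool play_rows, never from a script. Its argument "steps" is a list of rows, each an object with "slide": the shift along the tool's x, y, z in m, a list of three; "angular": the turn, a rotation vector about the tool's x, y, z in degrees, a list of three; "gripper": the closure, from 0 (fully open) to 1 (shut). A call has 1 to 5 rows; each row shifts and turns the commanded pose from where the row before left it, along the tool's axes as they then stand; what a row does not reach is not made up. A row lasts 1/8 s, in which the tool goes at most 62.5 mm and 10.7 degrees, less where a joint would pass 70% of its speed; a pose out of reach is approached as far as the arm can. A call with a gripper value outside its range is refused whole. The fingers move at their own pace and stop on an object; "squeeze" is the grip in N (left out, the last holds). Time passes only in rows, so rows that do not move let the fingers close. It gives the time, the measured TCP pose, the force, the opening and the grip force at its end, in the units of the state.
- telemetry.get_state(): the state, without advancing time (a new reading comes with each control period).
- eyes.get_image(name): name is "side" or "top"; returns a dict with "pixels" (384x512x3 uint8, blue, green, red), "range_z" (384x512 float32, mm along the optical axis (not along the pixel's ray), 0 where there is no reading), "fx", "fy", "cx", "cy" (pixels), "T" (4x4, takes a point from camera to world coordinates). Camera axes: x right, y down, z forward; pixel columns grow to the right and rows downward; lengths in mm; the calibration is good to about 2 mm. A picture is of the moment at which its call begins.
- manip.finish_job(): hands the job in; it is judged then, once.
The state is a dict: "clock": time; "q": joint angles; "dq": joint speeds; "effort": joint torques, N m; "eef_pos": TCP position; "eef_rot": TCP orientation; "contact_force": force on the tool from outside, world axes, zero at the start; "moment": the same for the moment, N m; "width": finger opening in mm; "grip_force": force on a finger pad.
Only numpy, scipy, OpenCV 4.12 (cv2) and the standard library are available. Lean on these libraries where they do the work, as an engineer would, in place of code of your own. Each camera call takes 0.05 s, during which the arm holds its last target. There are 200 camera calls.

## Task

Of the two small white bottles bolted to the bench in round steel feet, open the one with the red ribbed safety cap: press the cap down, twist it anticlockwise (seen from above) about a sixth of a turn while pressed, and lift it free. Finish still holding the cap in the gripper, upright and still, right above its bottle with about 8 cm of clear air between the cap and the bottle's mouth; nothing is put down. Leave the bottle with the blue cap and everything else on the bench alone.

Things in the scene. Friction and masses are not known exactly. Their poses are not given: they have to be found in the camera images.
- cap_red_center (a point): centre (half-way up) of the red ribbed safety cap: an upright cylinder 44 mm in diameter, 40 mm tall, 35 to 70 g, open underneath; x lies along the white line on its top, z up. Press it down at least 4 mm, turn it anticlockwise seen from above while pressed, then lift straight up. Two lugs inside stay caught until 49 degrees and are free from 49 to 71 (best 60), where a stop ends the turn.
- bottle_red_mouth (a point): centre of the top of the red-capped bottle's neck, 155 mm above the bench, on the bottle's axis (z up; x is where the cap's white line points while locked). While locked the cap's centre is 9 mm below this point, on the axis. The neck below is 27 mm in diameter, 35 mm over its lug track. Unpressed, the cap turns only 5 to 10 degrees and cannot be lifted.
- bottle_red: the white bottle under the red cap, 72 mm in diameter, yellow label band; its shoulder lies 82 to 111 mm above the bench (the locked cap's lower rim at 126). It is clamped fast in a dark steel foot 100 mm in diameter, bolted to the bench. Origin at the centre of the foot's underside, axes as those of its mouth
- seal (a joint): sprung sealing disc in the neck of the red-capped bottle, under the cap: 0 = up (cap not pressed), grows to 0.0065 m as the cap is pressed fully down; its spring pushes up with about 4 N at first and 9 N at the bottom
- cap_blue_center (a point): centre of the blue cap of a second bottle of the same shape and size (same height), also bolted down: a bystander, not to be opened or touched
- jar_screws: glass jar of screws, 66 dia x 96 mm, a loose bystander; origin at the centre of its underside
- nail_box: cardboard nail box 61x110x44 mm, a loose bystander; origin at the centre of its underside
- wood_block: brown wood block 64x150x38 mm, a loose bystander; origin at the centre of its underside
- wood_strip: grey wood strip 43x220x18 mm, a loose bystander; origin at the centre of its underside
- tape_masking: roll of tan masking tape, 84 dia x 24 mm, a loose bystander; origin at the centre of its underside
- pliers: pliers with blue handles 56x178x14 mm, a loose bystander; origin at the centre of its underside
There are look-alikes about, which are no part of the job. Of the things like the part that bears cap_red_center, leave any that is green or pink; of the rest the larger one is meant.

How it is judged:
By the outcome, as a careful person would: the job done as asked, in the order asked, and still so for the second after the job is handed in, while the arm keeps its last pose, push and grip.
It also fails if it takes over 35 s, if anything falls off the work surface, if the arm or the gripper's body presses on something with over 40 N, if the wrist force passes 120 N, or if a joint passes its speed limit or range.

## Working session

There is one attempt and no reset: what is moved stays moved. The work goes in short steps, Python scripts to look and compute and a tool call to move; the robot and the scene stay as the last step left them, time stands still between calls to the robot, and variables do not carry over. Pictures are saved under pics/ and viewed, at most 10 in all, crops included, and the job is handed in when it is done.

Besides the shell and the picture viewer there is one more tool, called after ">>>" as name(argument=value, ...) on one line, values as JSON. play_rows: Moves the arm, as the interface text tells. Its arguments: {"type":"object","properties":{"steps":{"type":"array","items":{"type":"object","properties":{"slide":{"type":"array","items":{"type":"number"}},"angular":{"type":"array","items":{"type":"number"}},"gripper":{"type":"number"}}}},"squeeze":{"type":"number"}},"required":["steps"]}

```bash
mkdir -p pics; python3 - <<'E'
from rig import telemetry, eyes
import cv2, numpy as np, pickle
s=telemetry.get_state(); print(s)
d={}
for n in("side","top"):
    i=eyes.get_image(n); d[n]=i; cv2.imwrite(f"pics/{n}0.png",i["pixels"]); print(n,i["fx"],i["cx"],i["cy"],np.round(i["T"],3).tolist())
pickle.dump(d,open("d0.pkl","wb"))
E
```

```text
{'clock': 0.0, 'q': array([ 1.19498428,  0.46839275, -0.01159783,  1.60363412,  0.00601325,
        1.07140383, -0.0562926 ]), 'dq': array([-0.0012042 ,  0.00119939,  0.00022921,  0.00038615, -0.00108386,
       -0.00067351,  0.00136352]), 'effort': array([ 6.20201149e-05, -5.32381368e+01,  2.18704721e-02, -2.51298952e+01,
        1.15156366e-02,  7.69726321e-03,  7.56598837e-06]), 'eef_pos': array([ 212.2248563 , -614.11017992,  403.72360338]), 'eef_rot': array([ 9.86190559e-01,  1.65612100e-01, -2.17608170e-04, -8.75275811e-04]), 'contact_force': array([ 0.05205305,  0.09283396, -0.65635245]), 'moment': array([-0.02693407, -0.02274325, -0.02679779]), 'grip_force': 0.0, 'width': 85.35057664774301}
side 420.7536211662995 250.91699047252044 192.9064688995379 [[-0.878, -0.243, 0.412, 30.26], [-0.478, 0.421, -0.771, 782.869], [0.014, -0.874, -0.486, 714.279], [0.0, 0.0, 0.0, 1.0]]
top 382.820778019533 258.21891607680186 196.1654057299682 [[-0.025, -0.988, 0.153, 371.704], [-1.0, 0.023, -0.017, -148.535], [0.013, -0.154, -0.988, 1255.017], [0.0, 0.0, 0.0, 1.0]]
```

View pics/side0.png

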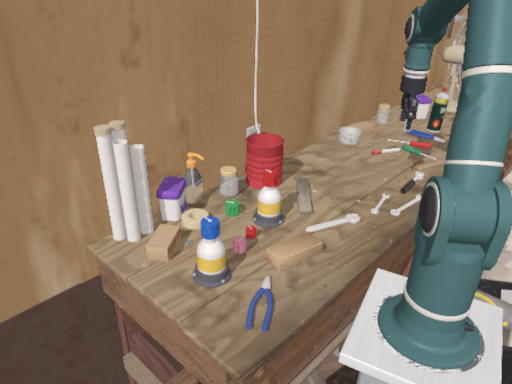

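View pics/top0.png

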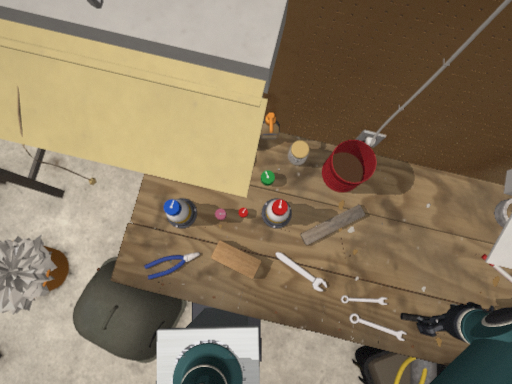

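The side view shows the red-capped bottle at about (269,195), with its cap at (270,178). The blue one is at (211,250), and a red bucket stands behind the red bottle. In the top view the red cap is at (281,207), with the arm at lower right.

```bash
python3 - <<'E'
import cv2, numpy as np, pickle
d=pickle.load(open("d0.pkl","rb"))
from scipy.spatial.transform import Rotation as R
def cloud(i):
    z=i["range_z"]; v,u=np.mgrid[:384,:512]
    p=np.stack([(u-i["cx"])/i["fx"]*z,(v-i["cy"])/i["fy"]*z,z],-1)
    return p@i["T"][:3,:3].T+i["T"][:3,3]
for n,(u0,u1,v0,v1) in dict(side=(250,290,160,200),top=(262,298,190,226)).items():
    i=d[n]; P=cloud(i); h=cv2.cvtColor(i["pixels"],cv2.COLOR_BGR2HSV)
    m=((h[...,0]<8)|(h[...,0]>172))&(h[...,1]>150)&(i["range_z"]>0)
    mm=np.zeros_like(m); mm[v0:v1,u0:u1]=1
    Q=P[m&mm]; Q=Q[(Q[:,2]>110)&(Q[:,2]<185)]
    print(n,len(Q),Q.min(0),Q.max(0),np.median(Q,0))
    T=Q[Q[:,2]>Q[:,2].max()-9]; print(" top",len(T),T.mean(0),np.ptp(T,0))
    # white line: bright low-sat pixels at cap top
    w=(h[...,1]<130)&(h[...,2]>130)&mm&(P[...,2]>150)&(P[...,2]<185); print(" white",np.round(P[w],0).tolist()[:30])
    crop=i["pixels"][v0-15:v1+15,u0-15:u1+15]; cv2.imwrite(f"pics/c_{n}.png",cv2.resize(crop,None,fx=6,fy=6,interpolation=cv2.INTER_CUBIC))
a=cv2.imread("pics/c_side.png");b=cv2.imread("pics/c_top.png");b=cv2.resize(b,(int(b.shape[1]*a.shape[0]/b.shape[0]),a.shape[0]));cv2.imwrite("pics/c.png",cv2.resize(np.hstack([a,b]),(800,400)))
P=cloud(d["top"]);print("bucket",P[165,348],P[150,330],P[165,374],P[188,345],"yellow",P[180,240],P[120,260],"rod",P[138,370],P[70,438])
# objects near: max height map around cap within 150mm
P=np.vstack([cloud(d[n]).reshape(-1,3) for n in d])
s=P[(abs(P[:,0]-Q[:,0].mean())<250)&(abs(P[:,1]-Q[:,1].mean())<250)&(P[:,2]>170)&(P[:,2]<900)]
g=np.unique((s//40*40).astype(int),axis=0,return_counts=True); print([(*a,c) for a,c in zip(g[0].tolist(),g[1]) if c>3])
E
```

```text
side 272 [ 485.12858568 -421.68067632  110.12352445] [ 646.55309812 -201.60132175  170.27502172] [ 504.31991479 -213.92599962  151.6344805 ]
 top 88 [ 505.33379325 -221.4804033   166.97739625] [43.50522036 45.75101507  8.84162561]
 white [[527.0, -233.0, 167.0], [524.0, -235.0, 167.0], [525.0, -230.0, 166.0], [521.0, -228.0, 168.0], [519.0, -230.0, 167.0], [515.0, -229.0, 169.0], [511.0, -228.0, 171.0], [510.0, -233.0, 169.0], [514.0, -221.0, 169.0], [512.0, -224.0, 168.0], [509.0, -225.0, 169.0], [507.0, -226.0, 169.0], [505.0, -229.0, 168.0], [507.0, -220.0, 168.0], [506.0, -226.0, 166.0], [502.0, -223.0, 168.0]]
top 162 [ 487.46306141 -249.57669493  144.63459502] [ 528.49114136 -206.45672424  171.16407059] [ 505.5718642  -225.82581664  165.21022679]
 top 149 [ 507.36938882 -227.72547914  165.52963833] [41.02807995 40.79790057  8.91392052]
 white [[528.0, -230.0, 167.0], [528.0, -233.0, 166.0], [525.0, -230.0, 164.0], [525.0, -233.0, 165.0], [523.0, -230.0, 163.0], [522.0, -233.0, 165.0], [519.0, -227.0, 166.0], [519.0, -230.0, 165.0], [519.0, -232.0, 169.0], [517.0, -227.0, 166.0]
[... 1726 characters left out ...]
np.int64(357)), (720, -440, 560, np.int64(410)), (720, -440, 600, np.int64(335)), (720, -440, 640, np.int64(377)), (720, -440, 680, np.int64(462)), (720, -440, 720, np.int64(169)), (720, -400, 160, np.int64(50)), (720, -400, 200, np.int64(68)), (720, -400, 240, np.int64(81)), (720, -400, 280, np.int64(86)), (720, -400, 320, np.int64(98)), (720, -400, 360, np.int64(93)), (720, -400, 400, np.int64(111)), (720, -400, 440, np.int64(121)), (720, -400, 480, np.int64(133)), (720, -400, 520, np.int64(167)), (720, -400, 560, np.int64(177)), (720, -400, 600, np.int64(145)), (720, -400, 640, np.int64(147)), (720, -400, 680, np.int64(189)), (720, -400, 720, np.int64(15)), (720, -240, 160, np.int64(26))]
```

View pics/c.png

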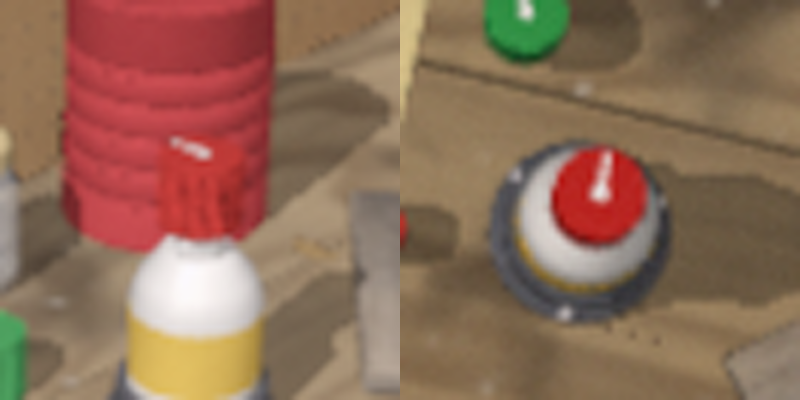

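The white line points roughly along +x (about −10°). The cap top is near (507, −227, 166), which matches the expected 166 mm height.

>>> play_rows(steps=[{"slide": [0.02,-0.0135,0],"gripper": 0},{"slide": [0.04,-0.0265,0],"gripper": 0},{"slide": [0.045,-0.03,0],"gripper": 0},{"slide": [0.045,-0.03,0],"gripper": 0},{"slide": [0.045,-0.03,0],"gripper": 0}], squeeze=70)

```text
$.steps[0]: bad value
```

>>> play_rows(steps=[{"slide": [0.045,-0.03,0],"gripper": 0},{"slide": [0.045,-0.03,0],"gripper": 0},{"slide": [0.045,-0.03,0],"gripper": 0},{"slide": [0.035,-0.023,0],"gripper": 0},{"slide": [0.02,-0.013,0],"gripper": 0}])

```text
$.steps[0]: bad value
```

>>> play_rows(steps=[{"slide": [0.01,-0.007,0],"gripper": 0},{"slide": [0,0,0],"gripper": 0},{"slide": [0,0,0],"gripper": 0}])

```text
$.steps[0]: bad value
```

```bash
python3 - <<'E'
from rig import telemetry, eyes
import cv2, numpy as np
from scipy.spatial.transform import Rotation as R
s=telemetry.get_state(); print(s["clock"],s["q"],s["eef_pos"],R.from_quat(s["eef_rot"]).as_matrix().round(4),s["contact_force"])
im=[eyes.get_image(n)["pixels"] for n in("side","top")]
a=cv2.resize(im[0][100:250,190:340],(400,400),interpolation=cv2.INTER_CUBIC);b=cv2.resize(im[1][140:290,205:355],(400,400),interpolation=cv2.INTER_CUBIC)
cv2.imwrite("pics/n1.png",np.hstack([a,b]))
# cap circle fit check: for start pictures, compare silhouettes of hypothesised cylinder with red mask
import pickle; d=pickle.load(open("d0.pkl","rb"))
t=np.linspace(0,2*np.pi,60,endpoint=False)
from scipy.optimize import minimize
def mask(i,x,y,k=8):
    p=np.array([[x+22*np.cos(a),y+22*np.sin(a),z] for z in(126,166) for a in t])
    c=(p-i["T"][:3,3])@i["T"][:3,:3]; uv=c[:,:2]/c[:,2:]*[i["fx"],i["fy"]]+[i["cx"],i["cy"]]
    m=np.zeros((384*k,512*k),np.uint8); cv2.fillConvexPoly(m,cv2.convexHull(((uv+.5)*k).astype(np.int32)),1); return cv2.resize(m.astype(np.float32),(512,384),interpolation=cv2.INTER_AREA)
for n,(u0,u1,v0,v1) in dict(side=(250,290,160,200),top=(262,298,190,226)).items():
    i=d[n]; px=i["pixels"].astype(float); z=i["range_z"]
    v,u=np.mgrid[:384,:512]; P=np.stack([(u-i["cx"])/i["fx"]*z,(v-i["cy"])/i["fy"]*z,z],-1)@i["T"][:3,:3].T+i["T"][:3,3]
    near=np.hypot(P[...,0]-507,P[...,1]+227)<45
    r=(near&(P[...,2]>122)&((px[...,2]-px[...,1]>70)|(P[...,2]>160))).astype(float)[v0:v1,u0:u1]
    g=[(abs(mask(i,x,y)[v0:v1,u0:u1]-r).sum(),x,y) for x in range(497,518,2) for y in range(-238,-215,2)]
    print(n,sorted(g)[:6],r.sum())
E
```

```text
0.1 [ 1.1950067   0.46828627 -0.01159923  1.60351319  0.00601172  1.07138585
 -0.0562937 ] [ 212.2255519  -614.14841402  403.84280042] [[ 9.452e-01  3.266e-01 -6.000e-04]
 [ 3.266e-01 -9.452e-01  1.400e-03]
 [-1.000e-04 -1.600e-03 -1.000e+00]] [-0.74772507  0.1756553   0.4268443 ]
side [(np.float64(17.625), 511, -230), (np.float64(20.34375), 511, -232), (np.float64(24.40625), 509, -228), (np.float64(24.515625), 509, -230), (np.float64(26.5), 511, -228), (np.float64(27.890625), 513, -232)] 261.0
top [(np.float64(21.765625), 509, -228), (np.float64(23.578125), 509, -230), (np.float64(25.15625), 511, -230), (np.float64(27.65625), 511, -228), (np.float64(30.34375), 507, -228), (np.float64(33.421875), 507, -230)] 196.0
```

View pics/n1.png

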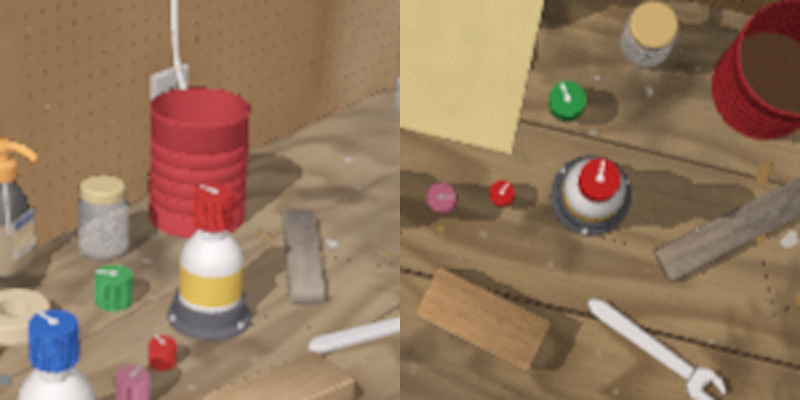

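The moves were refused, so the arm has not moved. I'll add the `angular` key. Both cameras agree that the cap axis is near (510, −229).

>>> play_rows(steps=[{"slide": [0.02,-0.013,0],"angular": [0,0,0],"gripper": 0},{"slide": [0.04,-0.026,0],"angular": [0,0,0],"gripper": 0},{"slide": [0.047,-0.031,0],"angular": [0,0,0],"gripper": 0},{"slide": [0.047,-0.031,0],"angular": [0,0,0],"gripper": 0},{"slide": [0.047,-0.031,0],"angular": [0,0,0],"gripper": 0}], squeeze=70)

```text
clock: 0.82
eef_pos: [360.8, -420.6, 404.9]
eef_rot: [0.986, 0.166, 0.0, -0.0]
contact_force: [1.1, -0.9, 0.4]
width: 85.6
grip_force: 0.0
```

>>> play_rows(steps=[{"slide": [0.047,-0.031,0],"angular": [0,0,0],"gripper": 0},{"slide": [0.047,-0.031,0],"angular": [0,0,0],"gripper": 0},{"slide": [0.047,-0.031,0],"angular": [0,0,0],"gripper": 0},{"slide": [0.035,-0.022,0],"angular": [0,0,0],"gripper": 0},{"slide": [0.02,-0.014,0],"angular": [0,0,0],"gripper": 0}])

```text
clock: 1.45
eef_pos: [503.6, -233.6, 404.8]
eef_rot: [0.986, 0.168, 0.0, -0.0]
contact_force: [-0.9, -0.4, -0.1]
width: 85.6
grip_force: 0.0
```

>>> play_rows(steps=[{"slide": [0.01,-0.006,0],"angular": [0,0,0],"gripper": 0},{"slide": [0,0,0],"angular": [0,0,0],"gripper": 0},{"slide": [0,0,0],"angular": [0,0,0],"gripper": 0}])

```text
clock: 1.82
eef_pos: [509.0, -230.0, 404.6]
eef_rot: [0.986, 0.165, -0.0, 0.0]
contact_force: [-0.5, -0.3, -0.1]
width: 85.7
grip_force: 0.0
```

```bash
cat > st.py <<'E'
from rig import telemetry
import numpy as np
from scipy.spatial.transform import Rotation as R
def st():
    s=telemetry.get_state(); M=R.from_quat(s["eef_rot"]).as_matrix()
    print(s["clock"],s["q"].round(3),s["eef_pos"].round(2),"F",s["contact_force"].round(1),"M",s["moment"].round(2),"w",s["width"],s["grip_force"]); print(M.round(4), "yaw",np.degrees(np.arctan2(M[1,0],M[0,0])))
    d=np.array([510,-229,304])-s["eef_pos"]; print("to grasp, tool mm",(M.T@d).round(1)); return s
E
python3 - <<'E'
from st import st; st()
E
```

```text
1.825 [ 0.538  0.328 -0.213  1.819  0.082  1.003 -0.948] [ 509.04 -230.02  404.61] F [-0.5 -0.3 -0.1] M [ 0.05 -0.08 -0.07] w 85.74684686403866 0.0
[[ 9.457e-01  3.250e-01 -6.000e-04]
 [ 3.250e-01 -9.457e-01 -6.000e-04]
 [-8.000e-04  3.000e-04 -1.000e+00]] yaw 18.96554629372933
to grasp, tool mm [  1.3  -0.7 100.6]
```

>>> play_rows(steps=[{"slide": [0.001,-0.0007,0.02],"angular": [0,0,0],"gripper": 0},{"slide": [0,0,0.032],"angular": [0,0,0],"gripper": 0},{"slide": [0,0,0.028],"angular": [0,0,0],"gripper": 0},{"slide": [0,0,0.015],"angular": [0,0,0],"gripper": 0},{"slide": [0,0,0.0075],"angular": [0,0,0],"gripper": 0}])

```text
clock: 2.45
eef_pos: [510.2, -228.8, 301.6]
eef_rot: [0.986, 0.165, -0.0, -0.0]
contact_force: [-0.8, 0.1, -0.2]
width: 85.7
grip_force: 0.0
```

```bash
python3 - <<'E'
from st import st; st()
from rig import eyes
import cv2, numpy as np
im=[eyes.get_image(n)["pixels"] for n in("side","top")]
a=cv2.resize(im[0][110:230,210:330],(400,400),interpolation=cv2.INTER_CUBIC);b=cv2.resize(im[1][150:270,220:340],(400,400),interpolation=cv2.INTER_CUBIC)
cv2.imwrite("pics/n2.png",np.hstack([a,b]))
E
```

```text
2.45 [ 0.519  0.458 -0.198  1.901  0.123  0.795 -0.984] [ 510.18 -228.75  301.65] F [-0.8  0.1 -0.2] M [-0.02  0.02 -0.03] w 85.74774880046677 0.0
[[ 9.455e-01  3.255e-01 -6.000e-04]
 [ 3.255e-01 -9.455e-01 -0.000e+00]
 [-6.000e-04 -2.000e-04 -1.000e+00]] yaw 18.99487799471025
to grasp, tool mm [-0.3  0.2 -2.4]
```

View pics/n2.png

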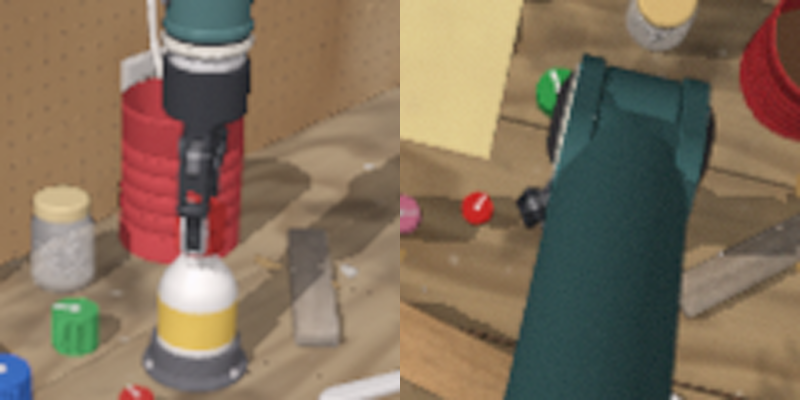

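The fingers straddle the cap in line with the side camera, with the bottle shoulder clear below the tips. Next I close.

>>> play_rows(steps=[{"slide": [0,0,0],"angular": [0,0,0],"gripper": 1},{"slide": [0,0,0],"angular": [0,0,0],"gripper": 1},{"slide": [0,0,0],"angular": [0,0,0],"gripper": 1},{"slide": [0,0,0],"angular": [0,0,0],"gripper": 1},{"slide": [0,0,0],"angular": [0,0,0],"gripper": 1}], squeeze=70)

```text
clock: 3.18
eef_pos: [510.7, -228.1, 302.6]
eef_rot: [0.986, 0.166, 0.0, 0.0]
contact_force: [-0.1, 0.1, 3.4]
width: 43.3
grip_force: 70.3
```

```bash
python3 - <<'E'
from st import st; st()
E
```

```text
3.175 [ 0.518  0.457 -0.199  1.9    0.122  0.795 -0.984] [ 510.73 -228.12  302.65] F [-0.1  0.1  3.4] M [ 0.06  0.02 -0.03] w 43.2853714264301 70.30772522091866
[[ 9.452e-01  3.266e-01  1.000e-03]
 [ 3.266e-01 -9.452e-01 -4.000e-04]
 [ 8.000e-04  7.000e-04 -1.000e+00]] yaw 19.06361449780113
to grasp, tool mm [-1.   0.6 -1.4]
```

>>> play_rows(steps=[{"slide": [0,0,0.002],"angular": [0,0,0],"gripper": 1},{"slide": [0,0,0.002],"angular": [0,0,0],"gripper": 1},{"slide": [0,0,0.002],"angular": [0,0,0],"gripper": 1},{"slide": [0,0,0.001],"angular": [0,0,0],"gripper": 1},{"slide": [0,0,0],"angular": [0,0,0],"gripper": 1}])

```text
clock: 3.8
eef_pos: [510.8, -228.1, 296.7]
eef_rot: [0.986, 0.166, 0.0, 0.0]
contact_force: [-4.3, 2.7, 14.3]
width: 43.1
grip_force: 71.6
```

```bash
python3 - <<'E'
from st import st; st()
E
```

```text
3.8 [ 0.517  0.465 -0.197  1.903  0.125  0.784 -0.987] [ 510.79 -228.08  296.68] F [-4.3  2.7 14.3] M [0.37 0.82 0.05] w 43.113383217212174 71.59711668267846
[[ 9.451e-01  3.266e-01  8.000e-04]
 [ 3.266e-01 -9.451e-01 -6.000e-04]
 [ 5.000e-04  9.000e-04 -1.000e+00]] yaw 19.065233761714154
to grasp, tool mm [-1.   0.6 -7.3]
```

>>> play_rows(steps=[{"slide": [-0.0005,-0.0005,0.001],"angular": [0,0,0],"gripper": 1},{"slide": [0,0,0],"angular": [0,0,-6],"gripper": 1},{"slide": [0,0,0],"angular": [0,0,-8],"gripper": 1},{"slide": [0,0,0],"angular": [0,0,-8],"gripper": 1},{"slide": [0,0,0],"angular": [0,0,-8],"gripper": 1}])

```text
clock: 4.42
eef_pos: [510.9, -226.7, 296.7]
eef_rot: [0.909, 0.417, 0.001, 0.0]
contact_force: [-3.7, 4.5, 19.9]
width: 43.1
grip_force: 72.1
```

```bash
python3 - <<'E'
from st import st; st()
E
```

```text
4.425 [ 0.613  0.48  -0.322  1.898  0.206  0.793 -0.529] [ 510.88 -226.72  296.66] F [-3.7  4.5 19.9] M [ 1.03  1.05 -0.19] w 43.0639678865295 72.07141807302833
[[ 6.515e-01  7.587e-01  2.300e-03]
 [ 7.587e-01 -6.515e-01  1.000e-04]
 [ 1.600e-03  1.700e-03 -1.000e+00]] yaw 49.347878521231024
to grasp, tool mm [-2.3  0.8 -7.3]
```

>>> play_rows(steps=[{"slide": [0,0,0],"angular": [0,0,-8],"gripper": 1},{"slide": [0,0,0],"angular": [0,0,-8],"gripper": 1},{"slide": [0,0,0],"angular": [0,0,-8],"gripper": 1},{"slide": [0,0,0],"angular": [0,0,-7],"gripper": 1},{"slide": [0,0,0],"angular": [0,0,0],"gripper": 1}])

```text
clock: 5.05
eef_pos: [510.5, -226.5, 296.6]
eef_rot: [0.765, 0.644, 0.0, 0.0]
contact_force: [-5.2, 5.0, 23.2]
width: 42.9
grip_force: 72.3
```

```bash
python3 - <<'E'
from st import st; st()
E
```

```text
5.05 [ 0.712  0.502 -0.449  1.892  0.292  0.811 -0.064] [ 510.5  -226.49  296.63] F [-5.2  5.  23.2] M [1.03 1.43 0.02] w 42.90928241044996 72.31866382062435
[[ 1.706e-01  9.853e-01  9.000e-04]
 [ 9.853e-01 -1.706e-01  3.000e-04]
 [ 4.000e-04  8.000e-04 -1.000e+00]] yaw 80.17691351787772
to grasp, tool mm [-2.6 -0.1 -7.4]
```

>>> play_rows(steps=[{"slide": [0,0,-0.003],"angular": [0,0,0],"gripper": 1},{"slide": [0,0,-0.003],"angular": [0,0,0],"gripper": 1},{"slide": [0,0,-0.003],"angular": [0,0,0],"gripper": 1},{"slide": [0,0,-0.003],"angular": [0,0,0],"gripper": 1},{"slide": [0,0,0],"angular": [0,0,0],"gripper": 1}])

```text
clock: 5.68
eef_pos: [509.4, -227.6, 305.6]
eef_rot: [0.766, 0.643, -0.0, -0.001]
contact_force: [-0.9, 2.7, -0.2]
width: 43.0
grip_force: 71.1
```

```bash
python3 - <<'E'
from st import st; st()
E
```

```text
5.675 [ 0.718  0.489 -0.453  1.887  0.282  0.83  -0.055] [ 509.43 -227.64  305.61] F [-0.9  2.7 -0.2] M [ 0.5   0.13 -0.  ] w 43.034593438437504 71.09828665852547
[[ 1.726e-01  9.850e-01 -1.600e-03]
 [ 9.850e-01 -1.726e-01  7.000e-04]
 [ 4.000e-04 -1.700e-03 -1.000e+00]] yaw 80.05892634507639
to grasp, tool mm [-1.2  0.8  1.6]
```

>>> play_rows(steps=[{"slide": [0,0,-0.003],"angular": [0,0,0],"gripper": 1},{"slide": [0,0,-0.003],"angular": [0,0,0],"gripper": 1},{"slide": [0,0,-0.003],"angular": [0,0,0],"gripper": 1},{"slide": [0,0,0],"angular": [0,0,0],"gripper": 1}])

```text
clock: 6.18
eef_pos: [510.1, -228.4, 315.8]
eef_rot: [0.766, 0.643, 0.0, 0.001]
contact_force: [0.2, 0.5, -1.0]
width: 43.1
grip_force: 71.1
```

```bash
python3 - <<'E'
from st import st; st()
E
```

```text
6.175 [ 0.723  0.475 -0.458  1.88   0.275  0.847 -0.049] [ 510.07 -228.36  315.75] F [ 0.2  0.5 -1. ] M [ 0.05 -0.1   0.02] w 43.10875838108666 71.11402748152614
[[ 0.173   0.9849  0.0013]
 [ 0.9849 -0.173  -0.0013]
 [-0.0011  0.0015 -1.    ]] yaw 80.03996362115892
to grasp, tool mm [-0.6  0.  11.8]
```

Free: only the cap's weight is left. I lift straight up to TCP z ≈ 412.

>>> play_rows(steps=[{"slide": [0,0,-0.012],"angular": [0,0,0],"gripper": 1},{"slide": [0,0,-0.022],"angular": [0,0,0],"gripper": 1},{"slide": [0,0,-0.025],"angular": [0,0,0],"gripper": 1},{"slide": [0,0,-0.02],"angular": [0,0,0],"gripper": 1},{"slide": [0,0,-0.01],"angular": [0,0,0],"gripper": 1}])

```text
clock: 6.8
eef_pos: [510.1, -228.1, 406.2]
eef_rot: [0.766, 0.643, 0.0, 0.001]
contact_force: [0.4, 0.4, -1.5]
width: 43.0
grip_force: 71.3
```

>>> play_rows(steps=[{"slide": [0,0,-0.005],"angular": [0,0,0],"gripper": 1},{"slide": [0,0,-0.002],"angular": [0,0,0],"gripper": 1},{"slide": [0,0,0],"angular": [0,0,0],"gripper": 1},{"slide": [0,0,0],"angular": [0,0,0],"gripper": 1},{"slide": [0,0,0],"angular": [0,0,0],"gripper": 1}])

```text
clock: 7.42
eef_pos: [509.8, -227.7, 410.8]
eef_rot: [0.766, 0.643, -0.0, -0.0]
contact_force: [0.7, -0.3, -0.6]
width: 43.2
grip_force: 71.3
```

```bash
python3 - <<'E'
from st import st; st()
from rig import eyes
import cv2, numpy as np
im=eyes.get_image("side")
z=im["range_z"]; v,u=np.mgrid[:384,:512]; P=np.stack([(u-im["cx"])/im["fx"]*z,(v-im["cy"])/im["fy"]*z,z],-1)@im["T"][:3,:3].T+im["T"][:3,3]
px=im["pixels"].astype(int); m=(np.hypot(P[...,0]-510,P[...,1]+229)<40)&(P[...,2]>190)&(px[...,2]-px[...,1]>70)
print("red",m.sum(),P[m].min(0),P[m].max(0))
m2=(np.hypot(P[...,0]-510,P[...,1]+229)<30)&(P[...,2]<190)&(P[...,2]>100); print("bottle top",P[m2].max(0))
cv2.imwrite("pics/n3.png",cv2.resize(im["pixels"][80:260,180:360],(560,560),interpolation=cv2.INTER_CUBIC))
E
```

```text
7.425 [ 0.762  0.36  -0.499  1.798  0.197  1.034  0.015] [ 509.82 -227.74  410.78] F [ 0.7 -0.3 -0.6] M [-0.08  0.04  0.01] w 43.177551528568664 71.30297971889377
[[ 1.725e-01  9.850e-01 -6.000e-04]
 [ 9.850e-01 -1.725e-01  3.000e-04]
 [ 2.000e-04 -7.000e-04 -1.000e+00]] yaw 80.06938170130674
to grasp, tool mm [ -1.2   0.5 106.8]
red 206 [ 488.62105916 -249.75117503  235.61660147] [ 528.73156644 -201.68560681  290.29725311]
bottle top [ 536.47765939 -200.30948868  166.05671353]
```

View pics/n3.png

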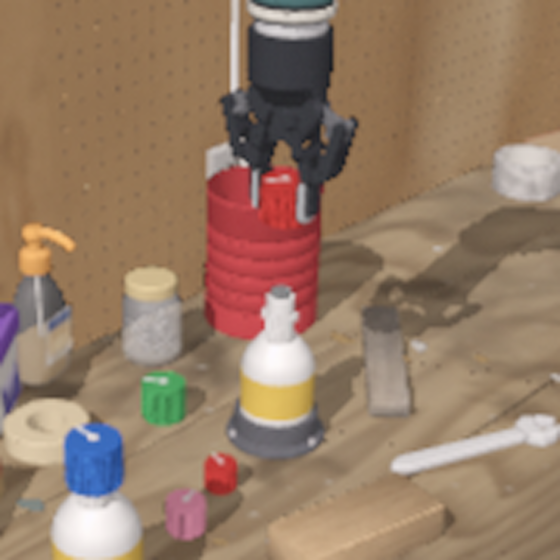

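The cap is held upright at (283,195) in the crop, above the open neck at (282,295). Its rim is at about z 235, 80 mm above the mouth, so I hand in.

```bash
python3 -c "
from rig import manip; print(manip.finish_job())"
```

```text
the job is handed in; nothing more can be done
None
```

The red safety cap is off its bottle and held upright in the gripper about 80 mm above the mouth, nothing else on the bench was touched that I could see, and the job is handed in at about 7.5 s on the robot's clock.

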